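# Hook a trapped craft stick out of the feeder slot

### The arm

A 7-joint arm with a two-finger parallel gripper is mounted at the origin on the work surface. World frame = base frame: x ahead of the robot, y to its left, z up, the work surface at z = 0. Lengths are in m, angles in rad, forces in N, time in s.
With the tool pointing down it reaches from about 0.425 to 1.025 m from the base axis. Payload 9.4 kg.
Tool frame: the origin (TCP) lies midway between the tips of the shut fingers; the grasp point (between the pads) lies 19 mm behind it (robot.grip_point_offset is the distance from the TCP to the grasp point, in m); z points along the fingers, x is the direction in which the jaws open and shut, and the axes are right-handed (so a half turn about z gives the same grasp; the last joint's range is limited). The gripper opens to 93 mm and grips with 3 to 60 N. Pads are 15 mm wide; open, the fingers measure 128 mm over their backs; the gripper's body (75 mm by 188 mm) begins 65 mm behind the grasp point.
Start: joints at [-1.403, 0.599, -0.003, 1.599, 0.002, 0.943, -0.08], TCP at [0.176, 0.703, 0.219] pointing down, gripper open.
Joint ranges: [-2.57, 2.57], [-0.35, 1.97], [-1.29, 1.29], [0.11, 2.56], [-1.05, 4.19], [0.11, 1.86], [-2.63, 2.63]. Speed limits (rad/s): [2.22, 2.22, 3.01, 3.01, 3.14, 3.14, 3.14].

### API

Orientations are given as a rotation vector (axis times angle).
In Python, from plant import get_obs, capture, camera_model, workorder, robot gives the robot as it stands.
- The arm moves only by the tool step_arm, never from a script. Its argument "motion" is a list of rows, each an object with "xyz": the shift along the world's x, y, z in m, a list of three; "angular": the turn, a rotation vector about the world's x, y, z in degrees, a list of three; "hand": the finger opening in m, from 0 to 0.093. A call has 1 to 20 rows; each row is the pose to reach, as a shift and turn from the pose commanded when the call began; what a row does not reach only later rows make up. A row lasts 1/10 s, in which the tool goes at most 50 mm and 8.59 degrees, less where a joint would pass 70% of its speed; a pose out of reach is approached as far as the arm can. A call with a gripper value outside its range is refused whole. The fingers move at their own pace and stop on an object; "grip_force" is the grip in N (left out, the last holds). Time passes only in rows, so rows that repeat a pose let the fingers close. It gives the time, the measured TCP pose, the force and the opening at its end, in the units of the state.
- get_obs(): the state, without advancing time (a new reading comes with each control period).
- capture(name): name is "scene" or "top" or "wrist"; returns the picture (420x560x3 uint8, red, green, blue); there is no depth.
- camera_model(name): a dict with "fx", "fy", "cx", "cy" (pixels), "D" ([k1, k2, p1, p2, k3] as OpenCV has them; the pictures are not rectified), "eye" and "orientation" of the camera in the world; the wrist camera has in their place "mount" (4x4, takes a point from camera to tool coordinates, whose origin is the TCP and whose axes are the tool frame's). Camera axes: x right, y up, looking along -z (the intrinsics and any distortion apply to the point x, -y, -z); pixel columns grow to the right and rows downward; lengths in m; the calibration is good to about 2 mm. A picture is of the moment at which its call begins: read the wrist's pose just before it. camera_model takes no time and is no camera call.
- workorder.finish_job(): hands the job in, once; it reports no verdict.
The state is a dict: "time": time; "q": joint angles; "dq": joint speeds; "tau": joint torques, N m; "tool_pos": TCP position; "tool_rot": TCP orientation; "wrist_force": force on the tool from outside, world axes, zero at the start; "ft_torque": the same for the moment, N m; "finger_gap": opening from 0.0 (shut) to 1.0 (fully open).
Only numpy, scipy, OpenCV 4.12 (cv2) and the standard library are available. Lean on these libraries where they do the work, as an engineer would, in place of code of your own. Each camera call takes 0.05 s, during which the arm holds its last target. There are 200 camera calls.

### The job

A green-headed craft stick is stuck under the clear cover of the wooden stick feeder, in a slot too narrow for fingers. Take the hooked pick from its stand, reach the hook over the stick's head and gently drag the stick forward until its head presses a few millimetres (2 to 6) into the red sprung stop and holds there a moment, without driving the stop near the end of its travel; do not use the fingers on the stick. Then unhook, leave the stick lying in the open front channel, and hang the pick back in its stand without disturbing the other things on the table.

Things in the scene. Friction and masses are not known exactly. Their poses are not given: they have to be found in the camera images.
- feeder: Fixed wooden stick feeder, 316 x 44. Origin on the table under the centre of the clear cover's front edge; +x into the slot, z up. Channel floor 8 mm above the origin, channel 20 wide. x 0 to 190 mm: walls 12 thick up to 54, clear cover 54 to 58 mm (its underside 46 mm over the channel floor). x -126 to 0: open front channel, walls 10 mm above its floor.
- front_channel (a point): Middle of the open front channel, on its floor (feeder x = -63 mm). In it stands an aluminium stop block, 16 long x 15 high, with a red sprung buffer plate 15 x 15 facing the slot. The block is set elsewhere each time and not measured: the buffer's face rests at feeder x between -90 and -35 mm.
- brake_spot (a point): Point on the slot's floor (feeder x = 52 mm) beside a sprung rubber pad that pinches the stick's body from the side: dragging the stick takes about 1.5 to 4 N all the way, before the stop adds its own force. The head cannot go back past it.
- buffer (a joint): How far the red buffer is pushed in, m: 0 untouched, grows towards the robot, bottoms at 0.008. Its spring gives 1.2 N per mm. Right: pressed at least 2 mm, at most 6.5 mm.
- stick: Trapped wooden stick with dark green head. Origin under the centre of the head's rear face (shoulder), on the channel floor; +x along the body, into the slot. Head 14 long (x -14 to 0), 16 wide, 17 high; body 140 long, 12 wide, 8 high: the shoulder stands 9 mm above it. The shoulder starts 15 to 32 mm behind the cover's front edge.
- stick_head (a point): Point on the stick at the middle of the shoulder's exposed face, 12.5 mm above the stick's underside: where the hook pulls.
- pick: Hooked pick, 0.12 kg, upright. Origin under the centre of its black collar (40 x 34 x 6 high). Orange handle 20 x 20, 6 to 56 mm above the origin. A 5 mm steel rod goes down 45 mm to the axis of a level foot, 55 mm along the pick's +x, then a tip turned down to 59 mm below the origin (14 below the foot's axis). Jaws may close along x (best against the pull) or y.
- pick_grip (a point): Centre of the pick's orange handle, 31 mm above the collar's underside; axes as the pick's.
- pick_tip (a point): Lowest point of the pick's hook tip, 55 mm along +x and 59 mm below the collar's underside; axes as the pick's.
- stand: Fixed stand, base 80 x 64: two wooden rails along x, gap 14 mm open upwards and at both ends, tops 75 mm above the table; lips 4 mm high leave the pick's collar 4 to 5 mm of play each way. The shank hangs in the gap, foot along the stand's +x. Origin on the table under the centre; axes as the hanging pick's.
- stand_seat (a point): Point on the stand, between the rail tops, 75 mm above the table: the pick's origin lies here when it hangs home.
- lattice: Bystander: half-built lattice of sticks, 85 x 85 x 40 high. Origin under its centre.
- loose1: Bystander: small stick 80 long, lying on the table. Origin under its middle.
- loose2: Bystander: small stick 80 long, lying on the table. Origin under its middle.
- glue: Bystander: white glue bottle 44 dia x 110 high. Origin under its centre.
- paint: Bystander: blue paint jar 50 dia x 55 high. Origin under its centre.

How it is judged:
By the outcome, as a careful person would: the job done as asked, in the order asked, and still so for the second after the job is handed in, with the robot touching nothing.
It also fails if it takes over 67 s, if anything falls off the work surface, if the arm or the gripper's body presses on something with over 40 N, if the wrist force passes 120 N, or if a joint passes its speed limit or range.

## Working session

There is one attempt and no reset: what is moved stays moved. The work goes in short steps, Python scripts to look and compute and a tool call to move; the robot and the scene stay as the last step left them, time stands still between calls to the robot, and variables do not carry over. Pictures are saved under pics/ and viewed, about 8 in all and at most 12, crops included, and the job is handed in when it is done.

Besides the shell and the picture viewer there is one more tool, called after "Request:" in YAML: its name, and indented under it one key for each argument. step_arm: Moves the arm, as the interface text tells. Its arguments: {"type":"object","properties":{"motion":{"type":"array","items":{"type":"object","properties":{"xyz":{"type":"array","items":{"type":"number"}},"angular":{"type":"array","items":{"type":"number"}},"hand":{"type":"number"}}}},"grip_force":{"type":"number"}},"required":["motion"]}

```bash
mkdir -p pics; ls; python3 - <<'E'
from plant import *
import cv2,numpy as np
o=get_obs();print(o)
for n in("scene","top"):
    im=capture(n);cv2.imwrite(f"pics/{n}0.png",im[:,:,::-1]);print(n,camera_model(n))
print(camera_model("wrist"))
a=cv2.imread("pics/scene0.png");b=cv2.imread("pics/top0.png")
E
```

```text
pics
{'time': 0.0, 'q': array([-1.40272972,  0.6001161 , -0.00254818,  1.60009801,  0.00184184,
        0.94287794, -0.07977931]), 'dq': array([-7.30928343e-05,  4.70238417e-04,  1.83999911e-03, -3.49279171e-04,
       -1.50131548e-04,  6.66714460e-04,  2.13894714e-03]), 'tau': array([-3.13199111e-03, -7.65079093e+01,  1.49607126e+00, -2.52353293e+01,
       -5.24957373e-02,  1.68232602e-02,  1.48065951e-04]), 'tool_pos': array([0.17560074, 0.70293453, 0.2177778 ]), 'tool_rot': array([ 2.47508380e+00,  1.93312431e+00, -1.67861495e-03]), 'wrist_force': array([-0.41389041,  0.0158597 ,  0.20323341]), 'ft_torque': array([-0.04068895,  0.03005593, -0.00222796]), 'finger_gap': 0.9981058358912618}
scene {'fx': 428.20429385978093, 'fy': 428.20429385978093, 'cx': 274.6589911501355, 'cy': 205.41586355863973, 'D': array([-0.10048982,  0.        ,  0.        ,  0.        ,  0.        ]), 'eye': array([ 1.2643371 , -0.22795898,  0.60268624]), 'orientation': array([0.8442363 , 0.63093081, 1.11828789])}
top {'fx': 540.6962910659666, 'fy': 540.6962910659666, 'cx': 279.598073895643, 'cy': 208.78683965516956, 'D': array([-0.11996913,  0.        ,  0.        ,  0.        ,  0.        ]), 'eye': array([ 0.22753101, -0.01868279,  1.49568289]), 'orientation': array([ 0.1682535 , -0.16351719, -1.48467182])}
{'fx': 315.88819087257815, 'fy': 315.88819087257815, 'cx': 281.01774846329903, 'cy': 208.82952603785847, 'D': array([-0.05912111,  0.        ,  0.        ,  0.        ,  0.        ]), 'mount': array([[ 9.99998799e-01,  1.10826065e-03, -1.08302795e-03,
        -8.25397505e-04],
       [ 8.09520542e-04, -9.69592694e-01, -2.44723011e-01,
        -6.69478160e-02],
       [-1.32131287e-03,  2.44721840e-01, -9.69592427e-01,
        -1.66084109e-01],
       [ 0.00000000e+00,  0.00000000e+00,  0.00000000e+00,
         1.00000000e+00]])}
```

View pics/scene0.png

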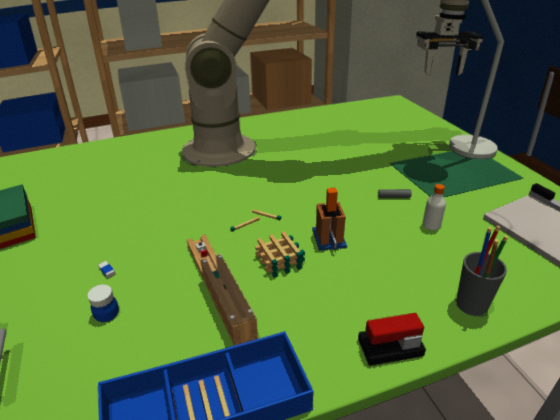

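View pics/top0.png

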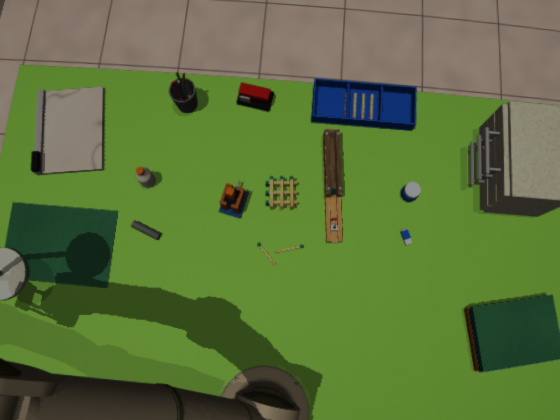

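The scene view shows the stand and pick near (331,215), and the feeder from (200,245) to (240,320). In the top view the stand is at (234,200) and the feeder runs from (334,130) to (334,240), with its front end at the bottom. I'll write helpers and get rough positions next.

```bash
cat > h.py <<'E'
import numpy as np,cv2
from scipy.spatial.transform import Rotation as R
from plant import *
def cam(n,o=None):
    m=camera_model(n);K=np.array([[m['fx'],0,m['cx']],[0,m['fy'],m['cy']],[0,0,1]])
    if n=="wrist":
        T=np.eye(4);T[:3,:3]=R.from_rotvec(o['tool_rot']).as_matrix();T[:3,3]=o['tool_pos'];T=T@m['mount'];Rc,e=T[:3,:3],T[:3,3]
    else: Rc,e=R.from_rotvec(m['orientation']).as_matrix(),np.array(m['eye'])
    return K,m['D'],Rc,e
def rays(c,px):
    K,D,Rc,e=c;u=cv2.undistortPoints(np.array(px,float).reshape(-1,1,2),K,D).reshape(-1,2)
    d=np.c_[u[:,0],-u[:,1],-np.ones(len(u))]@Rc.T
    return d/np.linalg.norm(d,axis=1)[:,None]
def onz(c,px,z):
    d=rays(c,px);return c[3]+d*((z-c[3][2])/d[:,2])[:,None]
def tri(c1,p1,c2,p2):
    out=[]
    for a,b in zip(rays(c1,p1),rays(c2,p2)):
        s=np.linalg.lstsq(np.c_[a,-b],c2[3]-c1[3],rcond=None)[0]
        A,B=c1[3]+a*s[0],c2[3]+b*s[1];out.append(np.r_[(A+B)/2,np.linalg.norm(A-B)])
    return np.array(out)
def proj(c,P):
    K,D,Rc,e=c;q=(np.array(P,float).reshape(-1,3)-e)@Rc*[1,-1,-1]
    return cv2.projectPoints(q,np.zeros(3),np.zeros(3),K,D)[0].reshape(-1,2)
def snap(name,n):
    o=get_obs();im=np.ascontiguousarray(capture(n)[:,:,::-1]);cv2.imwrite(f"pics/{name}.png",im);np.save(f"pics/{name}.npy",np.r_[o['tool_pos'],o['tool_rot']]);return im,cam(n,o)
def load(name,n):
    v=np.load(f"pics/{name}.npy");return cv2.imread(f"pics/{name}.png"),cam(n,dict(tool_pos=v[:3],tool_rot=v[3:]))
E
python3 - <<'E'
from h import *
np.set_printoptions(precision=4,suppress=True)
t=cam("top");s=cam("scene")
print("reproj",proj(t,onz(t,[(334,200)],0)))
for n,p,z in [("feeder ends",[(327,130),(341,130),(326,241),(342,241)],.05),("feeder front",[(326,241),(342,241),(335,241)],.018),("stand",[(234,200)],.075),("lattice",[(282,193)],.02),("glue",[(141,172)],.11),("paint",[(412,191)],.05),("loose",[(267,252),(289,249)],0)]:print(n,onz(t,p,z)[:,:2].tolist())
print("handle top",tri(t,[(229,189)],s,[(331,191)]))
a=cv2.imread("pics/scene0.png")[170:350,170:370];b=cv2.imread("pics/top0.png")[120:260,210:350]
cv2.imwrite("pics/c0.png",np.hstack([cv2.resize(a,(400,360),interpolation=2),cv2.resize(b,(400,400),interpolation=2)[:360]]))
E
```

```text
reproj [[334. 200.]]
feeder ends [[0.7793838111058174, -0.11756786583786454], [0.7827770168319115, -0.15728052183903862], [0.46178640156119977, -0.13389897721055358], [0.4652060452174738, -0.17720530109306348]]
feeder front [[0.4669716138319651, -0.13644927237188847], [0.47046695084922485, -0.18071417601769924], [0.46893903192172115, -0.1613345871912129]]
stand [[0.5494527615545591, 0.1226372740526157]]
lattice [[0.5928851300908955, -0.004449787491531552]]
glue [[0.5982747895424888, 0.3760161295943049]]
paint [[0.6206599816910529, -0.36457356165247334]]
loose [[0.4258644340536116, 0.024109031107210722], [0.4391725200337954, -0.03631312760680365]]
handle top [[0.5643 0.1306 0.1298 0.0052]]
```

View pics/c0.png

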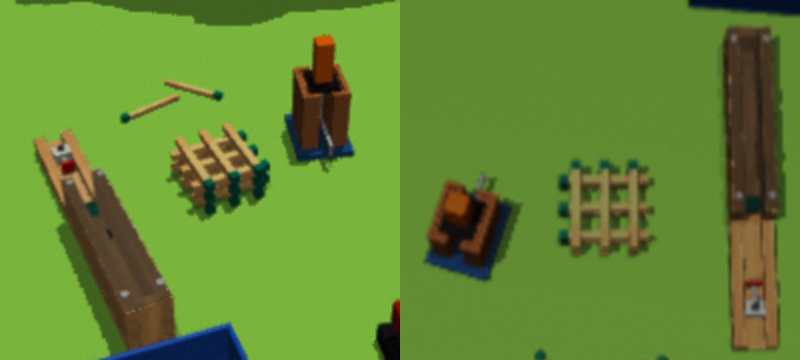

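The pick hangs with its foot pointing to world +x, about -20° in yaw. The feeder's +x is close to world +x, with its mouth near (0.59,-0.15). Moving over the stand for close views.

Request:
step_arm:
  motion:
    - {"xyz": [0.32,-0.54,0.03],"angular": [0,0,-96]}
    - {"xyz": [0.32,-0.54,0.03],"angular": [0,0,-96]}
    - {"xyz": [0.32,-0.54,0.03],"angular": [0,0,-96]}
    - {"xyz": [0.32,-0.54,0.03],"angular": [0,0,-96]}
    - {"xyz": [0.32,-0.54,0.03],"angular": [0,0,-96]}
    - {"xyz": [0.32,-0.54,0.03],"angular": [0,0,-96]}
    - {"xyz": [0.32,-0.54,0.03],"angular": [0,0,-96]}
    - {"xyz": [0.32,-0.54,0.03],"angular": [0,0,-96]}
    - {"xyz": [0.32,-0.54,0.03],"angular": [0,0,-96]}
    - {"xyz": [0.32,-0.54,0.03],"angular": [0,0,-96]}
    - {"xyz": [0.32,-0.54,0.03],"angular": [0,0,-96]}
    - {"xyz": [0.32,-0.54,0.03],"angular": [0,0,-96]}
    - {"xyz": [0.32,-0.54,0.03],"angular": [0,0,-96]}
    - {"xyz": [0.32,-0.54,0.03],"angular": [0,0,-96]}
    - {"xyz": [0.32,-0.54,0.03],"angular": [0,0,-96]}
    - {"xyz": [0.32,-0.54,0.03],"angular": [0,0,-96]}
    - {"xyz": [0.32,-0.54,0.03],"angular": [0,0,-96]}
    - {"xyz": [0.32,-0.54,0.03],"angular": [0,0,-96]}

```text
validation failed for argument at $.mo...
```

```bash
python3 -c "
from h import *
snap('wa','wrist')"
```

Request:
step_arm:
  motion:
    - {"xyz": [0.06,-0.03,0.0]}
    - {"xyz": [0.06,-0.03,0.0]}
    - {"xyz": [0.06,-0.03,0.0]}
    - {"xyz": [0.06,-0.03,0.0]}
    - {"xyz": [0.06,-0.03,0.0]}

```text
validation failed for argument at $.mo...
```

```bash
python3 -c "
from h import *
b,c=snap('wb','wrist');a,_=load('wa','wrist')
cv2.imwrite('pics/wab.png',cv2.resize(np.vstack([a,b])[:, :],(560,840))[:,:] ) 
cv2.imwrite('pics/wab.png',np.hstack([a[:, 80:480],b[:,80:480]]))
print(get_obs()['tool_pos'],get_obs()['time'])"
```

```text
[0.17565092 0.70310984 0.21807737] 0.2
```

View pics/wab.png

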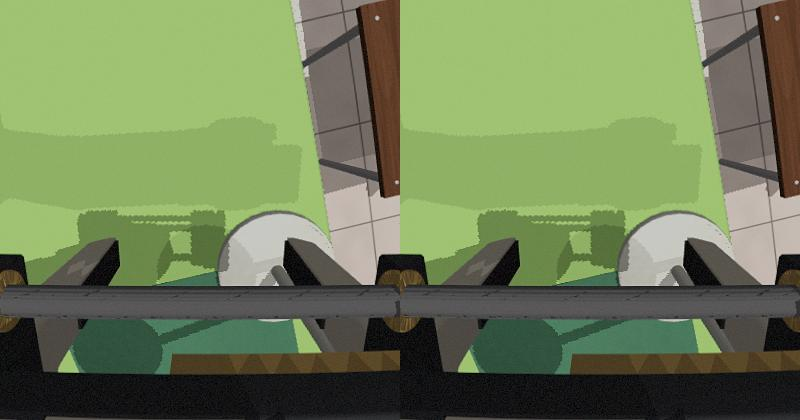

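The wrist camera sees the region on the tool's -y side: the fingers and linkage hide everything below about row 240. The motion calls were refused, so I'll give full rows and offset the TCP so the pick shows.

Request:
step_arm:
  motion:
    - {"xyz": [0.34,-0.64,0.03],"angular": [0,0,-96],"hand": 0.093}
    - {"xyz": [0.34,-0.64,0.03],"angular": [0,0,-96],"hand": 0.093}
    - {"xyz": [0.34,-0.64,0.03],"angular": [0,0,-96],"hand": 0.093}
    - {"xyz": [0.34,-0.64,0.03],"angular": [0,0,-96],"hand": 0.093}
    - {"xyz": [0.34,-0.64,0.03],"angular": [0,0,-96],"hand": 0.093}
    - {"xyz": [0.34,-0.64,0.03],"angular": [0,0,-96],"hand": 0.093}
    - {"xyz": [0.34,-0.64,0.03],"angular": [0,0,-96],"hand": 0.093}
    - {"xyz": [0.34,-0.64,0.03],"angular": [0,0,-96],"hand": 0.093}
    - {"xyz": [0.34,-0.64,0.03],"angular": [0,0,-96],"hand": 0.093}
    - {"xyz": [0.34,-0.64,0.03],"angular": [0,0,-96],"hand": 0.093}
    - {"xyz": [0.34,-0.64,0.03],"angular": [0,0,-96],"hand": 0.093}
    - {"xyz": [0.34,-0.64,0.03],"angular": [0,0,-96],"hand": 0.093}
    - {"xyz": [0.34,-0.64,0.03],"angular": [0,0,-96],"hand": 0.093}
    - {"xyz": [0.34,-0.64,0.03],"angular": [0,0,-96],"hand": 0.093}
    - {"xyz": [0.34,-0.64,0.03],"angular": [0,0,-96],"hand": 0.093}
    - {"xyz": [0.34,-0.64,0.03],"angular": [0,0,-96],"hand": 0.093}
    - {"xyz": [0.34,-0.64,0.03],"angular": [0,0,-96],"hand": 0.093}
    - {"xyz": [0.34,-0.64,0.03],"angular": [0,0,-96],"hand": 0.093}
    - {"xyz": [0.34,-0.64,0.03],"angular": [0,0,-96],"hand": 0.093}

```text
time: 2.1
tool_pos: [0.5152, 0.0648, 0.2485]
tool_rot: [-3.094, 0.543, 0.001]
wrist_force: [-0.1, 1.0, 0.5]
finger_gap: 0.999
```

```bash
python3 -c "
from h import *
snap('wa','wrist')"
```

Request:
step_arm:
  motion:
    - {"xyz": [0.07,0.0,0.0],"angular": [0,0,0],"hand": 0.093}
    - {"xyz": [0.07,0.0,0.0],"angular": [0,0,0],"hand": 0.093}
    - {"xyz": [0.07,0.0,0.0],"angular": [0,0,0],"hand": 0.093}
    - {"xyz": [0.07,0.0,0.0],"angular": [0,0,0],"hand": 0.093}
    - {"xyz": [0.07,0.0,0.0],"angular": [0,0,0],"hand": 0.093}

```text
time: 2.65
tool_pos: [0.5845, 0.0638, 0.2485]
tool_rot: [3.094, -0.545, -0.002]
wrist_force: [-0.2, 0.2, 0.8]
finger_gap: 0.999
```

```bash
python3 -c "
from h import *
b,c=snap('wb','wrist');a,_=load('wa','wrist')
cv2.imwrite('pics/wab.png',np.hstack([a[:, 80:480],b[:,80:480]]))
print(get_obs()['tool_pos'],get_obs()['time'],get_obs()['q'])"
```

```text
[0.58456143 0.06368216 0.24862397] 2.7 [-0.56623294  0.43816117  0.51940464  1.91048833 -0.28070809  0.86535311
 -0.25256087]
```

View pics/wab.png

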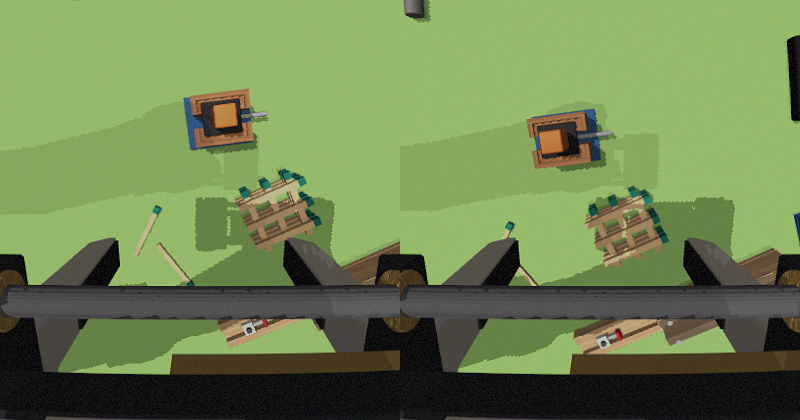

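The pick shows at (305,115) in view A and (231,141) in view B, with its foot pointing image-right and nearly along the tool's x. Now the orange top, the collar and rails, and the yaw.

```bash
python3 - <<'E'
from h import *
np.set_printoptions(precision=4,suppress=True)
res={}
for n,c0 in(("wa",(305,115)),("wb",(231,141))):
    im,c=load(n,"wrist");h=cv2.cvtColor(im,cv2.COLOR_BGR2HSV)
    def rect(mask):
        mask=mask.astype(np.uint8)
        cs=[k for k in cv2.findContours(mask,0,2)[0] if cv2.contourArea(k)>30]
        k=min(cs,key=lambda k:np.hypot(*(np.mean(k[:,0],0)-c0)));return cv2.minAreaRect(k)
    hh=h[c0[1]-12:c0[1]+12,c0[0]-16:c0[0]+16]
    org=(h[...,0]<18)&(h[...,1]>180)&(h[...,2]>200)
    print(n,"orange",rect(org), "V",np.percentile(hh[...,2],[10,50,90]))
    blue=(h[...,0]>100)&(h[...,0]<125)&(h[...,1]>120)
    wood=(h[...,0]<20)&(h[...,1]>60)&(h[...,2]>60)|blue
    r=rect(wood);print(" stand",r)
    o=rect(org);res[n]=(c,o[0])
    bo=cv2.boxPoints(o);W=onz(c,bo,.131);e=np.diff(np.r_[W,W[:1]],axis=0)[:,:2];print(" edges mm",np.linalg.norm(e,axis=1)*1e3,np.degrees(np.arctan2(e[:,1],e[:,0])))
    x0,y0=c0;cv2.imwrite(f"pics/z{n}.png",cv2.resize(im[y0-50:y0+50,x0-60:x0+60],None,fx=3.3,fy=5,interpolation=2) if 0 else cv2.resize(im[y0-50:y0+50,x0-50:x0+50],(400,400),interpolation=2))
a,b=res["wa"],res["wb"]
print("top centre",tri(a[0],[a[1]],b[0],[b[1]]))
cv2.imwrite("pics/zz.png",np.hstack([cv2.imread("pics/zwa.png"),cv2.imread("pics/zwb.png")]))
E
```

```text
Traceback (most recent call last):
ValueError: min() iterable argument is empty
```

```bash
cat > m1.py <<'E'
from h import *
np.set_printoptions(precision=4,suppress=True)
res={}
for n,c0 in(("wa",(305,115)),("wb",(231,141))):
    im,c=load(n,"wrist");h=cv2.cvtColor(im,cv2.COLOR_BGR2HSV)
    def rect(mask,amin=60):
        cs=[k for k in cv2.findContours(mask.astype(np.uint8),0,2)[0] if cv2.contourArea(k)>amin]
        k=min(cs,key=lambda k:np.hypot(*(np.mean(k[:,0],0)-c0)));return cv2.minAreaRect(k)
    print(n,h[c0[1],c0[0]-4:c0[0]+5:2].tolist())
    v0=float(np.median(h[c0[1]-2:c0[1]+3,c0[0]-2:c0[0]+3,2]))
    org=(h[...,0]<22)&(h[...,1]>150)&(h[...,2]>v0-25)
    o=rect(org);res[n]=(c,o[0]);print(" orange",o)
    W=onz(c,cv2.boxPoints(o),.131);e=np.diff(np.r_[W,W[:1]],axis=0)[:,:2];print(" edges mm",np.linalg.norm(e,axis=1)*1e3,np.degrees(np.arctan2(e[:,1],e[:,0])))
    x0,y0=c0;cv2.imwrite(f"pics/z{n}.png",cv2.resize(im[y0-50:y0+50,x0-50:x0+50],(400,400),interpolation=2))
a,b=res["wa"],res["wb"]
print("top centre",tri(a[0],[a[1]],b[0],[b[1]]))
cv2.imwrite("pics/zz.png",np.hstack([cv2.imread("pics/zwa.png"),cv2.imread("pics/zwb.png")]))
E
python3 m1.py
```

```text
wa [[17, 161, 188], [17, 162, 187], [17, 158, 189], [17, 163, 188], [17, 163, 189]]
 orange ((304.8191833496094, 114.78218078613281), (22.5595703125, 21.66975212097168), 83.9909896850586)
 edges mm [18.6094 18.9642 18.8772 18.9753] [ -13.9871 -102.4517  166.0625   76.7388]
wb [[14, 163, 191], [14, 170, 188], [14, 167, 189], [14, 168, 188], [15, 173, 186]]
 orange ((230.11000061035156, 141.27000427246094), (21.21320343017578, 20.788938522338867), 81.8698959350586)
 edges mm [18.3376 18.3115 18.599  18.3783] [ -12.4229 -103.3324  167.7644   75.8561]
top centre [[0.5621 0.1324 0.1305 0.0002]]
```

View pics/zz.png

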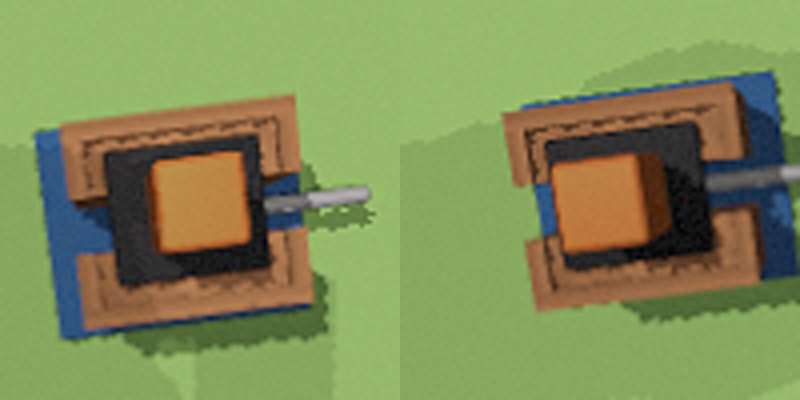

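The top centre triangulates to (0.562,0.132,0.1305), against 0.131 expected, and the yaw is about -13.5°. Next I'll grasp along the pick's x and measure the rail corners for the stand.

Request:
step_arm:
  motion:
    - {"xyz": [-0.0225,0.0687,0],"angular": [0,0,6.5],"hand": 0.093}
    - {"xyz": [-0.0225,0.0687,0],"angular": [0,0,6.5],"hand": 0.093}
    - {"xyz": [-0.0225,0.0687,-0.04],"angular": [0,0,6.5],"hand": 0.093}
    - {"xyz": [-0.0225,0.0687,-0.08],"angular": [0,0,6.5],"hand": 0.093}
    - {"xyz": [-0.0225,0.0687,-0.12],"angular": [0,0,6.5],"hand": 0.093}
    - {"xyz": [-0.0225,0.0687,-0.14],"angular": [0,0,6.5],"hand": 0.093}
    - {"xyz": [-0.0225,0.0687,-0.159],"angular": [0,0,6.5],"hand": 0.093}
    - {"xyz": [-0.0225,0.0687,-0.159],"angular": [0,0,6.5],"hand": 0.093}
    - {"xyz": [-0.0225,0.0687,-0.159],"angular": [0,0,6.5],"hand": 0.093}

```text
time: 3.6
tool_pos: [0.5629, 0.132, 0.0901]
tool_rot: [3.12, -0.37, -0.0]
wrist_force: [-0.6, -0.5, 0.1]
finger_gap: 0.996
```

```bash
python3 - <<'E'
from h import *
np.set_printoptions(precision=4,suppress=True)
_,a=load("wa","wrist");_,b=load("wb","wrist")
A=np.array([(60,125),(295,95),(312,305),(85,330)])/4+(255,65);B=np.array([(102,113),(345,83),(362,280),(140,310)])/4+(181,91)
T=tri(a,A,b,B);print(T)
for c,p in((a,A),(b,B)):
    W=onz(c,p,.079)[:,:2];print(W.mean(0),np.degrees(np.arctan2(*(W[1]-W[0])[::-1])),np.degrees(np.arctan2(*(W[2]-W[3])[::-1])),np.linalg.norm(np.diff(W,axis=0),axis=1))
o=get_obs();print(o['tool_pos'],R.from_rotvec(o['tool_rot']).as_matrix()[:,0],o['time'],o['wrist_force'])
E
```

```text
[[0.5391 0.1627 0.0786 0.0004]
 [0.6002 0.1497 0.0631 0.0011]
 [0.5866 0.098  0.0703 0.0015]
 [0.5272 0.1119 0.0719 0.0004]]
[0.5623 0.1304] -12.816260439062784 -13.637214993093558 [0.0598 0.0526 0.0596]
[0.5639 0.1307] -13.527673749629253 -12.501694443806224 [0.0631 0.0504 0.0597]
[0.5629 0.132  0.0901] [ 0.9723 -0.2339 -0.0003] 3.6 [-0.5915 -0.466   0.0615]
```

Stand seat ≈ (0.563,0.131), yaw -13°, and the pick is within the collar's play. Closing now.

Request:
step_arm:
  motion:
    - {"xyz": [0,0,0],"angular": [0,0,0],"hand": 0.0}
    - {"xyz": [0,0,0],"angular": [0,0,0],"hand": 0.0}
    - {"xyz": [0,0,0],"angular": [0,0,0],"hand": 0.0}
    - {"xyz": [0,0,0],"angular": [0,0,0],"hand": 0.0}
    - {"xyz": [0,0,0],"angular": [0,0,0],"hand": 0.0}
    - {"xyz": [0,0,0],"angular": [0,0,0],"hand": 0.0}
    - {"xyz": [0,0,0],"angular": [0,0,0],"hand": 0.0}
    - {"xyz": [0,0,0],"angular": [0,0,0],"hand": 0.0}
  grip_force: 45

```text
time: 4.4
tool_pos: [0.5632, 0.132, 0.0896]
tool_rot: [3.12, -0.37, -0.0]
wrist_force: [-0.7, -0.0, 0.1]
finger_gap: 0.358
```

```bash
python3 - <<'E'
from h import *
o=get_obs();print(o['tool_pos'],R.from_rotvec(o['tool_rot']).as_matrix()[:,0],o['time'],o['wrist_force'],o['finger_gap'])
E
```

```text
[0.56321013 0.13204594 0.08957038] [ 9.72254467e-01 -2.33925735e-01 -4.64858742e-05] 4.4 [-6.95835656e-01 -6.12558048e-04  1.31530708e-01] 0.35783106002355713
```

Not closed yet (gap 0.358, about 33 mm). I'll keep closing.

Request:
step_arm:
  motion:
    - {"xyz": [0,0,0],"angular": [0,0,0],"hand": 0.0}
    - {"xyz": [0,0,0],"angular": [0,0,0],"hand": 0.0}
    - {"xyz": [0,0,0],"angular": [0,0,0],"hand": 0.0}
    - {"xyz": [0,0,0],"angular": [0,0,0],"hand": 0.0}
    - {"xyz": [0,0,0],"angular": [0,0,0],"hand": 0.0}

```text
time: 4.9
tool_pos: [0.5631, 0.1321, 0.0896]
tool_rot: [3.12, -0.37, -0.0]
wrist_force: [-0.5, -1.1, -0.6]
finger_gap: 0.212
```

Request:
step_arm:
  motion:
    - {"xyz": [0,0,0.02],"angular": [0,0,0],"hand": 0.0}
    - {"xyz": [0,0,0.05],"angular": [0,0,0],"hand": 0.0}
    - {"xyz": [0,0,0.08],"angular": [0,0,0],"hand": 0.0}
    - {"xyz": [0,0,0.11],"angular": [0,0,0],"hand": 0.0}
    - {"xyz": [0,0,0.13],"angular": [0,0,0],"hand": 0.0}
    - {"xyz": [0,0,0.13],"angular": [0,0,0],"hand": 0.0}

```text
time: 5.5
tool_pos: [0.5646, 0.1322, 0.2221]
tool_rot: [-3.118, 0.37, -0.006]
wrist_force: [0.4, 0.3, -1.3]
finger_gap: 0.215
```

Gripped on 20 mm and lifted. Moving beside the feeder for two close views.

Request:
step_arm:
  motion:
    - {"xyz": [-0.045,-0.372,0.02],"angular": [0,0,17],"hand": 0.0}
    - {"xyz": [-0.045,-0.372,0.02],"angular": [0,0,17],"hand": 0.0}
    - {"xyz": [-0.045,-0.372,0.02],"angular": [0,0,17],"hand": 0.0}
    - {"xyz": [-0.045,-0.372,0.02],"angular": [0,0,17],"hand": 0.0}
    - {"xyz": [-0.045,-0.372,0.02],"angular": [0,0,17],"hand": 0.0}
    - {"xyz": [-0.045,-0.372,0.02],"angular": [0,0,17],"hand": 0.0}
    - {"xyz": [-0.045,-0.372,0.02],"angular": [0,0,17],"hand": 0.0}
    - {"xyz": [-0.045,-0.372,0.02],"angular": [0,0,17],"hand": 0.0}
    - {"xyz": [-0.045,-0.372,0.02],"angular": [0,0,17],"hand": 0.0}
    - {"xyz": [-0.045,-0.372,0.02],"angular": [0,0,17],"hand": 0.0}
    - {"xyz": [-0.045,-0.372,0.02],"angular": [0,0,17],"hand": 0.0}

```text
time: 6.6
tool_pos: [0.5182, -0.2384, 0.2387]
tool_rot: [-3.139, -0.098, 0.002]
wrist_force: [0.3, 1.3, -1.1]
finger_gap: 0.215
```

```bash
python3 -c "
from h import *
snap('fa','wrist')"
```

Request:
step_arm:
  motion:
    - {"xyz": [0.07,0.0,0.0],"angular": [0,0,0],"hand": 0.0}
    - {"xyz": [0.07,0.0,0.0],"angular": [0,0,0],"hand": 0.0}
    - {"xyz": [0.07,0.0,0.0],"angular": [0,0,0],"hand": 0.0}
    - {"xyz": [0.07,0.0,0.0],"angular": [0,0,0],"hand": 0.0}
    - {"xyz": [0.07,0.0,0.0],"angular": [0,0,0],"hand": 0.0}

```text
time: 7.15
tool_pos: [0.5872, -0.2393, 0.2394]
tool_rot: [-3.14, -0.096, 0.002]
wrist_force: [0.4, 0.1, -1.6]
finger_gap: 0.208
```

```bash
python3 -c "
from h import *
b,c=snap('fb','wrist');a,_=load('fa','wrist')
cv2.imwrite('pics/fab.png',np.vstack([cv2.resize(a[40:240,60:460],(800,400)),cv2.resize(b[40:240,60:460],(800,400))])[:,:])
cv2.imwrite('pics/fab.png',cv2.resize(cv2.imread('pics/fab.png'),(600,600))) if 0 else None
i=cv2.imread('pics/fab.png');cv2.imwrite('pics/fab.png',np.vstack([i[50:350],i[450:750]]))
o=get_obs();print(o['tool_pos'],o['tool_rot'],o['time'])"
```

```text
[ 0.5872428  -0.2396017   0.23960814] [-3.13991803e+00 -9.51873489e-02  1.01872217e-03] 7.2
```

View pics/fab.png

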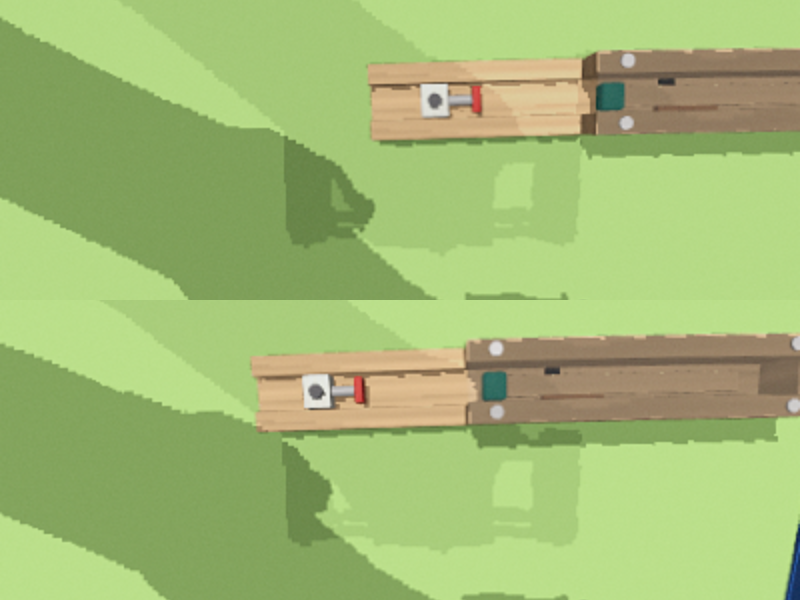

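The views show the white block with the red plate at (475,99) in the upper picture and (359,390) in the lower, and the green head at (610,96) and (494,386). Screws and front corners are clear too. Measuring with masks.

```bash
python3 - <<'E'
from h import *
np.set_printoptions(precision=4,suppress=True)
ia,a=load("fa","wrist");ib,b=load("fb","wrist")
fA=lambda p:np.array(p,float)/2+(60,65)
fB=lambda p:(np.array(p,float)-(0,300))/2+(60,65)
print("screws",tri(a,fA([(628,60),(627,122)]),b,fB([(497,348),(497,412)])))
print("front corners",tri(a,fA([(368,66),(371,140)]),b,fB([(251,356),(260,432)])))
far=onz(b,fB([(797,343),(794,405)]),.058);print("far screws",far)
out={}
for n,im,c,g0,r0 in(("a",ia,a,fA([610,96]),fA([475,99])),("b",ib,b,fB([494,386]),fB([359,390]))):
    h=cv2.cvtColor(im,cv2.COLOR_BGR2HSV).astype(int)
    for nm,m,c0,z in(("green",(h[...,0]>70)&(h[...,0]<100)&(h[...,1]>120)&(h[...,2]<150),g0,.025),("red",((h[...,0]<8)|(h[...,0]>172))&(h[...,1]>150),r0,.023)):
        cs=[k for k in cv2.findContours(m.astype(np.uint8),0,2)[0] if cv2.contourArea(k)>8]
        k=min(cs,key=lambda k:np.hypot(*(k[:,0].mean(0)-c0)));r=cv2.minAreaRect(k);bx=cv2.boxPoints(r);bx=bx[np.argsort(bx[:,0])]
        W=onz(c,bx,z);out[n,nm]=(c,r[0],bx);print(n,nm,r,"\n",W[:,:2].tolist(),"c",onz(c,[r[0]],z))
for nm in("green","red"):print(nm,tri(out["a",nm][0],[out["a",nm][1]],out["b",nm][0],[out["b",nm][1]]))
E
```

```text
screws [[ 0.6095 -0.1296  0.058   0.0002]
 [ 0.6117 -0.1617  0.0619  0.0006]]
front corners [[ 0.4687 -0.1374  0.017   0.0011]
 [ 0.4708 -0.1806  0.0054  0.0001]]
far screws [[ 0.7687 -0.1149  0.058 ]
 [ 0.7726 -0.1468  0.058 ]]
a green ((364.5, 113.0), (12.0, 13.0), 90.0) 
 [[0.6015465859916185, -0.1402206542274887], [0.603050177663849, -0.1536553249314882], [0.6166838001325669, -0.13913832912662885], [0.6183036598559516, -0.15258230581113458]] c [[ 0.6099 -0.1464  0.025 ]]
a red ((298.0, 114.0), (12.0, 4.0), 90.0) 
 [[0.5300512240469841, -0.14599091826860858], [0.5310140995196364, -0.1595033539180157], [0.5346858112859189, -0.14569700359611398], [0.5356840175293714, -0.15920820765930147]] c [[ 0.5329 -0.1526  0.023 ]]
b green ((307.0, 107.5), (13.0, 10.0), 90.0) 
 [[0.6055502574916839, -0.13895215170689953], [0.6066200543239346, -0.1534316933604169], [0.6170538837186779, -0.13822138689775165], [0.6182176004986192, -0.1526993437196686]] c [[ 0.6119 -0.1458  0.025 ]]
b red ((239.04879760742188, 109.43901824951172), (13.251785278320312, 4.858987808227539), 83.6598129272461) 
 [[0.529298929291753, -0.14563121800149742], [0.5314714618449277, -0.16037213350427704], [0.5348847529695555, -0.1447235942744646], [0.53710186573183, -0.15944845424972426]] c [[ 0.5332 -0.1525  0.023 ]]
green [[ 0.6127 -0.1453  0.014   0.0006]]
red [[ 0.5329 -0.1525  0.0212  0.0001]]
```

Feeder: yaw ≈ 5.3°, mouth ≈ (0.595,-0.147), and the axis passes through both the red plate and head centres. The shoulder is at x ≈ 0.618, which is feeder 23 mm and inside 15–32. The buffer face is at x ≈ 0.536, which is feeder -59 mm and inside the stated range. I'll put the hook in front of the mouth at entry height and check it.

Request:
step_arm:
  motion:
    - {"xyz": [-0.07,0.085,0],"angular": [0,0,1.8],"hand": 0.0}
    - {"xyz": [-0.07,0.085,0],"angular": [0,0,1.8],"hand": 0.0}
    - {"xyz": [-0.07,0.085,0],"angular": [0,0,1.8],"hand": 0.0}
    - {"xyz": [-0.07,0.085,-0.04],"angular": [0,0,1.8],"hand": 0.0}
    - {"xyz": [-0.07,0.085,-0.08],"angular": [0,0,1.8],"hand": 0.0}
    - {"xyz": [-0.07,0.085,-0.11],"angular": [0,0,1.8],"hand": 0.0}
    - {"xyz": [-0.07,0.085,-0.134],"angular": [0,0,1.8],"hand": 0.0}
    - {"xyz": [-0.07,0.085,-0.134],"angular": [0,0,1.8],"hand": 0.0}
    - {"xyz": [-0.07,0.085,-0.134],"angular": [0,0,1.8],"hand": 0.0}
    - {"xyz": [-0.07,0.085,-0.134],"angular": [0,0,1.8],"hand": 0.0}

```text
time: 8.2
tool_pos: [0.5189, -0.1554, 0.107]
tool_rot: [3.138, 0.144, 0.003]
wrist_force: [1.0, -0.3, -1.4]
finger_gap: 0.213
```

```bash
python3 - <<'E'
from h import *
np.set_printoptions(precision=4,suppress=True)
o=get_obs();M=R.from_rotvec(o['tool_rot']).as_matrix();print(o['tool_pos'],M,o['wrist_force'],o['time'])
tip=o['tool_pos']+.055*M[:,0]+.0736*M[:,2];print("tip",tip)
s,cs=snap("s1","scene");t,ct=snap("t1","top");w,cw=snap("w1","wrist")
print(proj(cs,[tip]),proj(ct,[tip]),proj(cw,[tip]))
p=proj(cs,[tip])[0].astype(int)
q=proj(ct,[tip])[0].astype(int)
c=cv2.resize(s[p[1]-30:p[1]+30,p[0]-30:p[0]+30],(480,480),interpolation=2)
d=cv2.resize(t[q[1]-20:q[1]+20,q[0]-13:q[0]+14],(320,480),interpolation=2)
cv2.imwrite("pics/c1.png",np.hstack([c,d]));print(p,q)
E
```

```text
[ 0.5189 -0.1554  0.107 ] [[ 0.9958  0.0915  0.002 ]
 [ 0.0915 -0.9958 -0.0005]
 [ 0.002   0.0007 -1.    ]] [ 0.9754 -0.2745 -1.3755] 8.2
tip [ 0.5738 -0.1504  0.0335]
[[207.9297 258.5411]] [[333.8662 202.6056]] [[350.1494 216.8143]]
[207 258] [333 202]
```

View pics/c1.png

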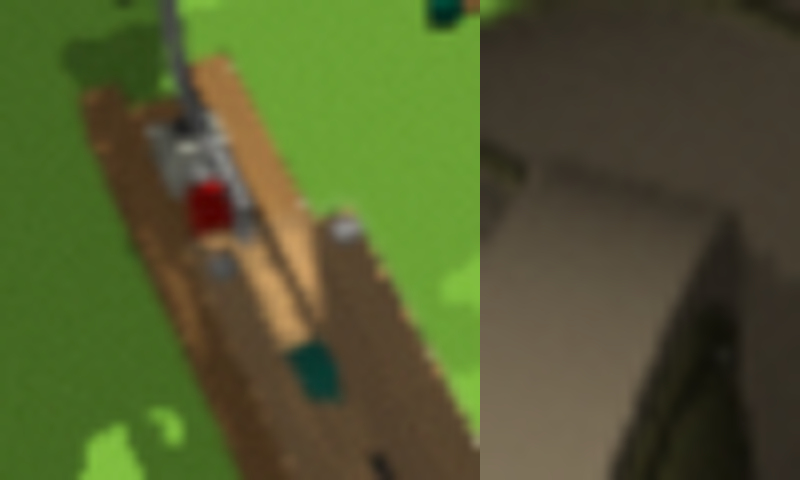

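In the scene crop the tip appears at (207.6,257.8), against a predicted (207.9,258.5), so the grip geometry holds. The top view is blocked by the arm. Now entering the slot over the head.

Request:
step_arm:
  motion:
    - {"xyz": [0,0.001,-0.002],"angular": [0,0,0],"hand": 0.0}
    - {"xyz": [0.01,0.002,-0.002],"angular": [0,0,0],"hand": 0.0}
    - {"xyz": [0.02,0.003,-0.002],"angular": [0,0,0],"hand": 0.0}
    - {"xyz": [0.03,0.004,-0.002],"angular": [0,0,0],"hand": 0.0}
    - {"xyz": [0.04,0.005,-0.002],"angular": [0,0,0],"hand": 0.0}
    - {"xyz": [0.048,0.0055,-0.002],"angular": [0,0,0],"hand": 0.0}
    - {"xyz": [0.052,0.006,-0.002],"angular": [0,0,0],"hand": 0.0}
    - {"xyz": [0.052,0.006,-0.002],"angular": [0,0,0],"hand": 0.0}
    - {"xyz": [0.052,0.006,-0.002],"angular": [0,0,0],"hand": 0.0}
    - {"xyz": [0.052,0.006,-0.002],"angular": [0,0,0],"hand": 0.0}

```text
time: 9.35
tool_pos: [0.5697, -0.149, 0.1036]
tool_rot: [-3.138, -0.144, 0.001]
wrist_force: [-0.0, -0.0, -0.3]
finger_gap: 0.209
```

```bash
cat > st.py <<'E'
from h import *
np.set_printoptions(precision=4,suppress=True)
o=get_obs();M=R.from_rotvec(o['tool_rot']).as_matrix()
tip=o['tool_pos']+.055*M[:,0]+.0736*M[:,2];print("tcp",o['tool_pos'],"tip",tip,"axis dy",tip[1]-(-.146+.0928*(tip[0]-.611)),"F",o['wrist_force'],"t",o['time'],"xz",M[2,0])
E
python3 st.py
```

```text
tcp [ 0.5697 -0.149   0.1036] tip [ 0.6244 -0.144   0.03  ] axis dy 0.000754175388698819 F [-0.0352 -0.0105 -0.2513] t 9.35 xz -0.0004937079067056128
```

Request:
step_arm:
  motion:
    - {"xyz": [0.001,-0.0007,-0.004],"angular": [0,0,0],"hand": 0.0}
    - {"xyz": [0.001,-0.0007,-0.008],"angular": [0,0,0],"hand": 0.0}
    - {"xyz": [0.001,-0.0007,-0.0115],"angular": [0,0,0],"hand": 0.0}
    - {"xyz": [0.001,-0.0007,-0.0115],"angular": [0,0,0],"hand": 0.0}
    - {"xyz": [0.001,-0.0007,-0.0115],"angular": [0,0,0],"hand": 0.0}
    - {"xyz": [0.001,-0.0007,-0.0115],"angular": [0,0,0],"hand": 0.0}

```text
time: 9.95
tool_pos: [0.5712, -0.1496, 0.0922]
tool_rot: [3.138, 0.145, 0.0]
wrist_force: [0.0, 0.0, -1.7]
finger_gap: 0.213
```

```bash
python3 st.py;  python3 - <<'E'
from h import *
s,cs=snap("s2","scene")
cv2.imwrite("pics/c2.png",cv2.resize(s[228:300,170:260],(720,576),interpolation=2))
E
```

```text
tcp [ 0.5712 -0.1496  0.0922] tip [ 0.626  -0.1446  0.0186] axis dy 1.5163375685300906e-05 F [ 0.009   0.0046 -1.718 ] t 9.95 xz 2.548013930449192e-05
```

View pics/c2.png

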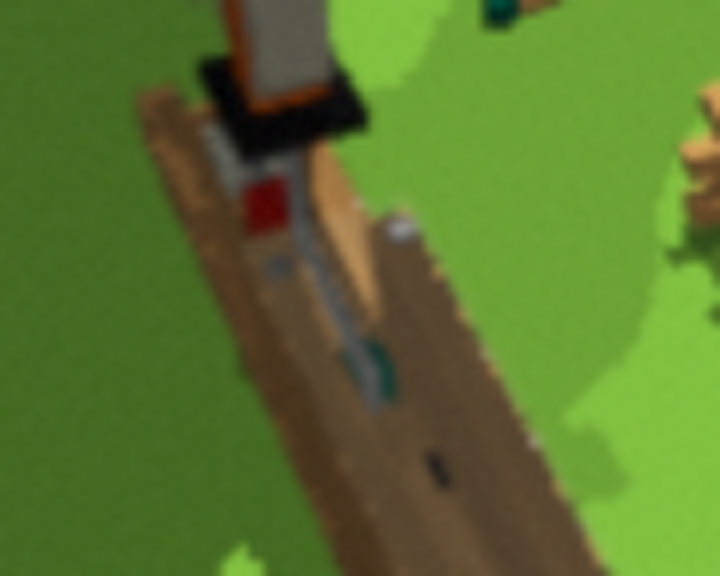

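The foot passes over the green head and the tip is dropped behind it, at crop (375,400). Starting the drag slowly.

Request:
step_arm:
  motion:
    - {"xyz": [-0.003,-0.0003,0],"angular": [0,0,0],"hand": 0.0}
    - {"xyz": [-0.006,-0.0006,0],"angular": [0,0,0],"hand": 0.0}
    - {"xyz": [-0.009,-0.0008,0],"angular": [0,0,0],"hand": 0.0}
    - {"xyz": [-0.012,-0.0011,0],"angular": [0,0,0],"hand": 0.0}
    - {"xyz": [-0.015,-0.0014,0],"angular": [0,0,0],"hand": 0.0}
    - {"xyz": [-0.018,-0.0017,0],"angular": [0,0,0],"hand": 0.0}
    - {"xyz": [-0.021,-0.0019,0],"angular": [0,0,0],"hand": 0.0}
    - {"xyz": [-0.024,-0.0022,0],"angular": [0,0,0],"hand": 0.0}

```text
time: 10.8
tool_pos: [0.5473, -0.1519, 0.0923]
tool_rot: [3.138, 0.145, 0.001]
wrist_force: [3.3, 0.9, -0.7]
finger_gap: 0.216
```

```bash
python3 st.py
```

```text
tcp [ 0.5473 -0.1519  0.0923] tip [ 0.6021 -0.1469  0.0187] axis dy -4.6942539742772516e-05 F [ 3.3095  0.8859 -0.7386] t 10.8 xz 0.0006368908253523961
```

The drag force is 3.3 N, inside the 1.5–4 N expected. Continuing to about 1 cm short of contact.

Request:
step_arm:
  motion:
    - {"xyz": [-0.003,-0.0003,0],"angular": [0,0,0],"hand": 0.0}
    - {"xyz": [-0.006,-0.0006,0],"angular": [0,0,0],"hand": 0.0}
    - {"xyz": [-0.009,-0.0008,0],"angular": [0,0,0],"hand": 0.0}
    - {"xyz": [-0.012,-0.0011,0],"angular": [0,0,0],"hand": 0.0}
    - {"xyz": [-0.015,-0.0014,0],"angular": [0,0,0],"hand": 0.0}
    - {"xyz": [-0.018,-0.0017,0],"angular": [0,0,0],"hand": 0.0}
    - {"xyz": [-0.021,-0.002,0],"angular": [0,0,0],"hand": 0.0}
    - {"xyz": [-0.024,-0.0022,0],"angular": [0,0,0],"hand": 0.0}
    - {"xyz": [-0.027,-0.0025,0],"angular": [0,0,0],"hand": 0.0}
    - {"xyz": [-0.03,-0.0028,0],"angular": [0,0,0],"hand": 0.0}
    - {"xyz": [-0.033,-0.0031,0],"angular": [0,0,0],"hand": 0.0}
    - {"xyz": [-0.036,-0.0033,0],"angular": [0,0,0],"hand": 0.0}
    - {"xyz": [-0.039,-0.0036,0],"angular": [0,0,0],"hand": 0.0}
    - {"xyz": [-0.039,-0.0036,0],"angular": [0,0,0],"hand": 0.0}

```text
time: 12.2
tool_pos: [0.5075, -0.1555, 0.0921]
tool_rot: [-3.138, -0.144, 0.001]
wrist_force: [2.0, 0.2, 0.8]
finger_gap: 0.209
```

```bash
python3 st.py; python3 - <<'E'
from h import *
s,cs=snap("s3","scene")
cv2.imwrite("pics/c3.png",cv2.resize(s[228:278,170:230],(720,600),interpolation=2))
E
```

```text
tcp [ 0.5075 -0.1555  0.0921] tip [ 0.5623 -0.1504  0.0185] axis dy 0.00011590542527389891 F [2.039  0.1538 0.8456] t 12.2 xz -0.0006582201807021264
```

View pics/c3.png

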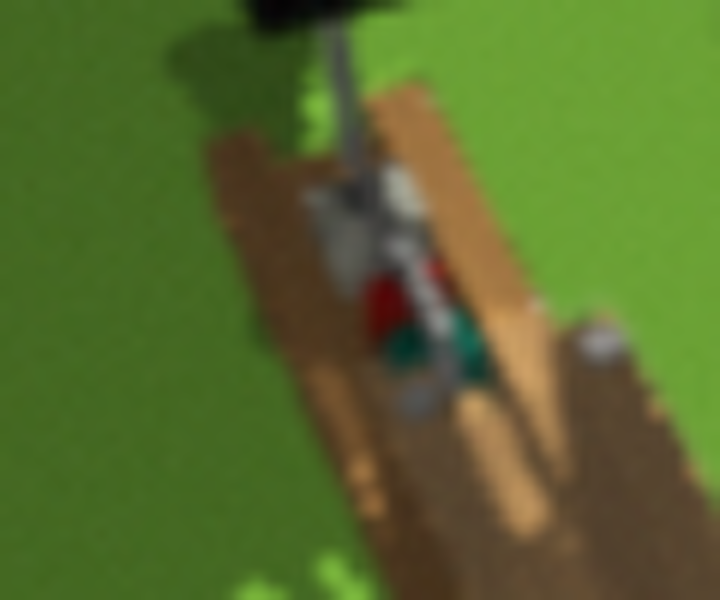

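The head is now just short of the red plate, at crop (440,345). I'll make small steps and average the force.

Request:
step_arm:
  motion:
    - {"xyz": [-0.0015,-0.0001,0],"angular": [0,0,0],"hand": 0.0}
    - {"xyz": [-0.003,-0.0003,0],"angular": [0,0,0],"hand": 0.0}
    - {"xyz": [-0.0045,-0.0004,0],"angular": [0,0,0],"hand": 0.0}
    - {"xyz": [-0.006,-0.0006,0],"angular": [0,0,0],"hand": 0.0}
    - {"xyz": [-0.006,-0.0006,0],"angular": [0,0,0],"hand": 0.0}

```text
time: 12.75
tool_pos: [0.5018, -0.156, 0.0921]
tool_rot: [-3.138, -0.144, 0.001]
wrist_force: [2.8, -0.1, -0.1]
finger_gap: 0.211
```

```bash
cat > fm.py <<'E'
from h import *
import sys
f=[];p=[]
for i in range(6):
    im=capture("scene");o=get_obs();f.append(o['wrist_force']);p.append(o['tool_pos'])
f=np.array(f);print("F",f.mean(0).round(2),"sd",f.std(0).round(2),"tcp",np.mean(p,0).round(5),"tipx",(np.mean(p,0)[0]+.05477).round(4),"t",o['time'])
E
python3 fm.py
```

```text
F [1.85 0.13 0.06] sd [0.85 0.4  0.17] tcp [ 0.50186 -0.156    0.09206] tipx 0.5566 t 13.05
```

Request:
step_arm:
  motion:
    - {"xyz": [-0.001,-0.0001,0],"angular": [0,0,0],"hand": 0.0}
    - {"xyz": [-0.002,-0.0002,0],"angular": [0,0,0],"hand": 0.0}
    - {"xyz": [-0.002,-0.0002,0],"angular": [0,0,0],"hand": 0.0}

```text
time: 13.35
tool_pos: [0.5001, -0.1562, 0.0921]
tool_rot: [3.138, 0.145, 0.0]
wrist_force: [3.2, -0.4, -1.3]
finger_gap: 0.214
```

```bash
python3 fm.py
```

```text
F [ 2.77  0.3  -1.08] sd [0.76 0.44 0.51] tcp [ 0.50015 -0.1562   0.09211] tipx 0.5549 t 13.65
```

Request:
step_arm:
  motion:
    - {"xyz": [-0.001,-0.0001,0],"angular": [0,0,0],"hand": 0.0}
    - {"xyz": [-0.002,-0.0002,0],"angular": [0,0,0],"hand": 0.0}
    - {"xyz": [-0.002,-0.0002,0],"angular": [0,0,0],"hand": 0.0}

```text
time: 13.95
tool_pos: [0.4981, -0.1564, 0.0921]
tool_rot: [3.138, 0.144, -0.0]
wrist_force: [3.1, 0.1, -0.1]
finger_gap: 0.209
```

```bash
python3 fm.py
```

```text
F [ 2.01  0.32 -0.72] sd [0.36 0.39 0.46] tcp [ 0.49806 -0.15641  0.0921 ] tipx 0.5528 t 14.25
```

Request:
step_arm:
  motion:
    - {"xyz": [-0.001,-0.0001,0],"angular": [0,0,0],"hand": 0.0}
    - {"xyz": [-0.002,-0.0002,0],"angular": [0,0,0],"hand": 0.0}
    - {"xyz": [-0.002,-0.0002,0],"angular": [0,0,0],"hand": 0.0}

```text
time: 14.55
tool_pos: [0.4961, -0.1566, 0.0921]
tool_rot: [3.138, 0.145, 0.0]
wrist_force: [2.2, 0.7, -0.8]
finger_gap: 0.217
```

```bash
python3 fm.py
```

```text
F [ 2.44  0.21 -1.11] sd [0.36 0.54 0.36] tcp [ 0.49612 -0.15661  0.09212] tipx 0.5509 t 14.85
```

Request:
step_arm:
  motion:
    - {"xyz": [-0.001,-0.0001,0],"angular": [0,0,0],"hand": 0.0}
    - {"xyz": [-0.0015,-0.0001,0],"angular": [0,0,0],"hand": 0.0}
    - {"xyz": [-0.0015,-0.0001,0],"angular": [0,0,0],"hand": 0.0}

```text
time: 15.15
tool_pos: [0.495, -0.1567, 0.0922]
tool_rot: [3.138, 0.145, 0.001]
wrist_force: [4.0, 0.6, -1.6]
finger_gap: 0.211
```

```bash
python3 fm.py
```

```text
F [ 4.03  0.57 -2.17] sd [0.3  0.41 0.32] tcp [ 0.49498 -0.15673  0.09216] tipx 0.5498 t 15.45
```

The force is rising, to 4.0 N from a baseline of about 2.3 N, so the stop has been reached with roughly 1.4 mm pressed. Another 1.5 mm.

Request:
step_arm:
  motion:
    - {"xyz": [-0.001,-0.0001,0],"angular": [0,0,0],"hand": 0.0}
    - {"xyz": [-0.0015,-0.0001,0],"angular": [0,0,0],"hand": 0.0}
    - {"xyz": [-0.0015,-0.0001,0],"angular": [0,0,0],"hand": 0.0}

```text
time: 15.75
tool_pos: [0.4936, -0.1568, 0.0922]
tool_rot: [3.138, 0.145, 0.001]
wrist_force: [5.1, 1.4, -3.1]
finger_gap: 0.215
```

```bash
python3 fm.py
```

```text
F [ 5.33  0.81 -2.61] sd [0.66 0.41 0.19] tcp [ 0.49356 -0.15685  0.09218] tipx 0.5483 t 16.05
```

Request:
step_arm:
  motion:
    - {"xyz": [-0.001,-0.0001,0],"angular": [0,0,0],"hand": 0.0}
    - {"xyz": [-0.001,-0.0001,0],"angular": [0,0,0],"hand": 0.0}
    - {"xyz": [-0.001,-0.0001,0],"angular": [0,0,0],"hand": 0.0}

```text
time: 16.35
tool_pos: [0.4928, -0.1569, 0.0922]
tool_rot: [3.138, 0.145, 0.002]
wrist_force: [5.8, 1.0, -4.1]
finger_gap: 0.209
```

```bash
python3 fm.py
```

```text
F [ 5.52  0.46 -3.29] sd [0.48 0.49 0.58] tcp [ 0.49279 -0.15694  0.09219] tipx 0.5476 t 16.65
```

The estimate is 2.7 mm by force and 3.6 mm by travel. One more millimetre, then hold.

Request:
step_arm:
  motion:
    - {"xyz": [-0.0005,0,0],"angular": [0,0,0],"hand": 0.0}
    - {"xyz": [-0.001,-0.0001,0],"angular": [0,0,0],"hand": 0.0}
    - {"xyz": [-0.001,-0.0001,0],"angular": [0,0,0],"hand": 0.0}
    - {"xyz": [-0.001,-0.0001,0],"angular": [0,0,0],"hand": 0.0}
    - {"xyz": [-0.001,-0.0001,0],"angular": [0,0,0],"hand": 0.0}
    - {"xyz": [-0.001,-0.0001,0],"angular": [0,0,0],"hand": 0.0}

```text
time: 17.25
tool_pos: [0.4922, -0.157, 0.0922]
tool_rot: [3.138, 0.145, 0.002]
wrist_force: [6.8, 1.0, -4.1]
finger_gap: 0.213
```

```bash
python3 fm.py; python3 - <<'E'
from h import *
s,cs=snap("s4","scene")
a=cv2.imread("pics/s3.png")
f=lambda i:cv2.resize(i[232:272,180:220],(400,400),interpolation=2)
cv2.imwrite("pics/c4.png",np.hstack([f(a),f(s)]))
E
```

```text
F [ 6.9   1.   -4.05] sd [0.35 0.47 0.35] tcp [ 0.49217 -0.15701  0.09221] tipx 0.5469 t 17.55
```

View pics/c4.png

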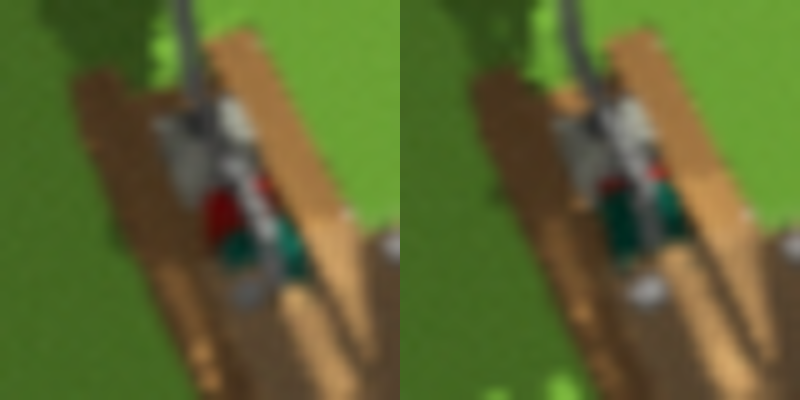

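In the right-hand crop the head presses against the retracted red plate. The estimate is 3.8 mm by force and 4.3 mm by travel. I'll hold a little longer, ease back off the shoulder, and lift straight up, since the tip is well clear of the cover.

Request:
step_arm:
  motion:
    - {"xyz": [0,0,0],"angular": [0,0,0],"hand": 0.0}
    - {"xyz": [0,0,0],"angular": [0,0,0],"hand": 0.0}
    - {"xyz": [0,0,0],"angular": [0,0,0],"hand": 0.0}
    - {"xyz": [0,0,0],"angular": [0,0,0],"hand": 0.0}
    - {"xyz": [0,0,0],"angular": [0,0,0],"hand": 0.0}
    - {"xyz": [0.001,0.0001,0],"angular": [0,0,0],"hand": 0.0}
    - {"xyz": [0.002,0.0002,0],"angular": [0,0,0],"hand": 0.0}
    - {"xyz": [0.003,0.0003,0],"angular": [0,0,0],"hand": 0.0}
    - {"xyz": [0.005,0.0005,0],"angular": [0,0,0],"hand": 0.0}
    - {"xyz": [0.008,0.0007,0],"angular": [0,0,0],"hand": 0.0}
    - {"xyz": [0.008,0.0007,0],"angular": [0,0,0],"hand": 0.0}
    - {"xyz": [0.008,0.0007,0],"angular": [0,0,0],"hand": 0.0}

```text
time: 18.8
tool_pos: [0.4989, -0.1562, 0.092]
tool_rot: [-3.138, -0.145, 0.001]
wrist_force: [-0.8, -1.7, -0.8]
finger_gap: 0.213
```

```bash
python3 fm.py; python3 st.py
```

```text
F [-0.4  -0.13 -1.25] sd [0.53 0.17 0.4 ] tcp [ 0.49896 -0.15627  0.09206] tipx 0.5537 t 19.1
tcp [ 0.4991 -0.1563  0.0921] tip [ 0.5538 -0.1513  0.0185] axis dy 5.1996733925668837e-05 F [-0.8022 -0.0271 -1.6274] t 19.1 xz -0.00016845124278803202
```

The force is back to zero, so the hook is free. Lifting and travelling over the stand.

Request:
step_arm:
  motion:
    - {"xyz": [0,0,0.008],"angular": [0,0,0],"hand": 0.0}
    - {"xyz": [0,0,0.02],"angular": [0,0,0],"hand": 0.0}
    - {"xyz": [0,0,0.05],"angular": [0,0,0],"hand": 0.0}
    - {"xyz": [0,0,0.09],"angular": [0,0,0],"hand": 0.0}
    - {"xyz": [0,0,0.14],"angular": [0,0,0],"hand": 0.0}
    - {"xyz": [0.01,0.045,0.14],"angular": [0,0,-4],"hand": 0.0}
    - {"xyz": [0.02,0.09,0.14],"angular": [0,0,-8],"hand": 0.0}
    - {"xyz": [0.03,0.135,0.14],"angular": [0,0,-12],"hand": 0.0}
    - {"xyz": [0.04,0.18,0.14],"angular": [0,0,-15],"hand": 0.0}
    - {"xyz": [0.05,0.225,0.14],"angular": [0,0,-17],"hand": 0.0}
    - {"xyz": [0.06,0.265,0.14],"angular": [0,0,-18.8],"hand": 0.0}
    - {"xyz": [0.064,0.288,0.14],"angular": [0,0,-18.8],"hand": 0.0}
    - {"xyz": [0.064,0.288,0.14],"angular": [0,0,-18.8],"hand": 0.0}
    - {"xyz": [0.064,0.288,0.14],"angular": [0,0,-18.8],"hand": 0.0}
    - {"xyz": [0.064,0.288,0.14],"angular": [0,0,-18.8],"hand": 0.0}

```text
time: 20.6
tool_pos: [0.563, 0.1302, 0.2327]
tool_rot: [3.119, -0.373, 0.0]
wrist_force: [0.3, 0.6, -0.3]
finger_gap: 0.213
```

```bash
python3 st.py; python3 - <<'E'
from h import *
np.set_printoptions(precision=4,suppress=True)
s,cs=snap("s5","scene");t,ct=snap("t5","top")
o=get_obs();M=R.from_rotvec(o['tool_rot']).as_matrix();T=lambda x,z:o['tool_pos']+x*M[:,0]+z*M[:,2]
print("pred tip,foot end,rod bottom",proj(cs,[T(.055,.0736),T(.055,.0596),T(0,.0596),T(0,.0146)]))
p=proj(cs,[T(.055,.0736)])[0].astype(int)
h=cv2.cvtColor(s,cv2.COLOR_BGR2HSV)[p[1]-22:p[1]+8,p[0]-16:p[0]+14]
print(p)
for i,r in enumerate(h): print(p[1]-22+i,''.join('.' if 35<=x[0]<=75 and x[1]>90 else '#' for x in r))
# stick head and red via scene not occluded now; top
ht=cv2.cvtColor(t,cv2.COLOR_BGR2HSV).astype(int);roi=np.zeros(ht.shape[:2],bool);roi[150:245,322:346]=1
for nm,m,z in(("green",(ht[...,0]>70)&(ht[...,0]<100)&(ht[...,1]>100)&(ht[...,2]<150),.025),("red",((ht[...,0]<8)|(ht[...,0]>172))&(ht[...,1]>150),.023)):
    q=np.argwhere(m&roi)[:,::-1];print(nm,len(q),onz(ct,[q.mean(0)],z) if len(q) else None)
E
```

```text
tcp [0.563  0.1302 0.2327] tip [0.6164 0.1172 0.1592] axis dy 0.26268979921053726 F [ 0.313   0.6374 -0.3074] t 20.6 xz 0.0003019351444157068
pred tip,foot end,rod bottom [[338.1123 192.1563]
 [338.508  186.075 ]
 [332.7207 172.729 ]
 [333.7762 153.1605]]
[338 192]
170 ..........#...................
171 ..........#...................
172 ..........#...................
173 ..........##..................
174 ..........##..................
175 ...........##.................
176 ...........##.................
177 ............#.................
178 ............##................
179 .............#................
180 .............##...............
181 .............##...............
182 ..............##..............
183 ..............##..............
184 ...............##.............
185 ...............##.............
186 ...............##.............
187 ...............##.............
188 ...............##.............
189 ...............##.............
190 ...............##.............
191 ...............##.............
192 ..............................
193 ..............................
194 ..............................
195 ..............................
196 ..............................
197 ..............................
198 ..............................
199 ..............................
green 17 [[ 0.5384 -0.1539  0.025 ]]
red 10 [[ 0.5283 -0.1523  0.023 ]]
```

The tip appears at (338,191.5), against a predicted (338.1,192.2), so there has been no slip. The stick's head lies in the front channel by the stop. Lowering the pick into the stand.

Request:
step_arm:
  motion:
    - {"xyz": [0,0.001,-0.03],"angular": [0,0,0],"hand": 0.0}
    - {"xyz": [0,0.001,-0.06],"angular": [0,0,0],"hand": 0.0}
    - {"xyz": [0,0.001,-0.09],"angular": [0,0,0],"hand": 0.0}
    - {"xyz": [0,0.001,-0.11],"angular": [0,0,0],"hand": 0.0}
    - {"xyz": [0,0.001,-0.125],"angular": [0,0,0],"hand": 0.0}
    - {"xyz": [0,0.001,-0.135],"angular": [0,0,0],"hand": 0.0}
    - {"xyz": [0,0.001,-0.139],"angular": [0,0,0],"hand": 0.0}
    - {"xyz": [0,0.001,-0.142],"angular": [0,0,0],"hand": 0.0}
    - {"xyz": [0,0.001,-0.142],"angular": [0,0,0],"hand": 0.0}
    - {"xyz": [0,0.001,-0.142],"angular": [0,0,0],"hand": 0.0}

```text
time: 21.7
tool_pos: [0.5636, 0.1327, 0.0908]
tool_rot: [-3.119, 0.37, -0.001]
wrist_force: [-0.5, 0.6, -1.9]
finger_gap: 0.212
```

```bash
python3 fm.py
```

```text
F [-0.09 -0.1  -1.38] sd [0.68 0.3  0.35] tcp [0.56343 0.13282 0.09057] tipx 0.6182 t 22.0
```

It is still hanging free at 1 mm above the seat. I'll centre slightly, touch down and release.

Request:
step_arm:
  motion:
    - {"xyz": [0,-0.0015,0],"angular": [0,0,0],"hand": 0.0}
    - {"xyz": [0,-0.0015,-0.001],"angular": [0,0,0],"hand": 0.0}
    - {"xyz": [0,-0.0015,-0.001],"angular": [0,0,0],"hand": 0.0}
    - {"xyz": [0,-0.0015,-0.001],"angular": [0,0,0],"hand": 0.0}
    - {"xyz": [0,-0.0015,-0.001],"angular": [0,0,0],"hand": 0.03}
    - {"xyz": [0,-0.0015,-0.001],"angular": [0,0,0],"hand": 0.05}
    - {"xyz": [0,-0.0015,-0.001],"angular": [0,0,0],"hand": 0.07}
    - {"xyz": [0,-0.0015,-0.001],"angular": [0,0,0],"hand": 0.07}
    - {"xyz": [0,-0.0015,-0.001],"angular": [0,0,0],"hand": 0.07}
    - {"xyz": [0,-0.0015,-0.001],"angular": [0,0,0],"hand": 0.07}

```text
time: 23.0
tool_pos: [0.5632, 0.1312, 0.0891]
tool_rot: [3.12, -0.37, -0.0]
wrist_force: [0.1, 1.1, -0.6]
finger_gap: 0.677
```

```bash
python3 fm.py; python3 -c "
from h import *
print(get_obs()['finger_gap'])"
```

```text
F [ 0.12  0.41 -0.  ] sd [0.29 0.4  0.45] tcp [0.56321 0.13119 0.0891 ] tipx 0.618 t 23.3
0.7605456757702804
```

Released. Retreating upward and to the earlier viewing spot.

Request:
step_arm:
  motion:
    - {"xyz": [0,0,0.03],"angular": [0,0,0],"hand": 0.07}
    - {"xyz": [0,0,0.07],"angular": [0,0,0],"hand": 0.07}
    - {"xyz": [0,0,0.11],"angular": [0,0,0],"hand": 0.07}
    - {"xyz": [0,0,0.15],"angular": [0,0,0],"hand": 0.07}
    - {"xyz": [-0.01,-0.04,0.16],"angular": [0,0,0],"hand": 0.07}
    - {"xyz": [-0.02,-0.07,0.16],"angular": [0,0,0],"hand": 0.07}
    - {"xyz": [-0.02,-0.07,0.16],"angular": [0,0,0],"hand": 0.07}
    - {"xyz": [-0.02,-0.07,0.16],"angular": [0,0,0],"hand": 0.07}

```text
time: 24.1
tool_pos: [0.5431, 0.0609, 0.2494]
tool_rot: [-3.119, 0.372, -0.001]
wrist_force: [0.1, 1.4, 0.7]
finger_gap: 0.751
```

```bash
python3 st.py; python3 - <<'E'
from h import *
np.set_printoptions(precision=4,suppress=True)
w,cw=snap("w6","wrist");s,cs=snap("s6","scene");t,ct=snap("t6","top")
q=proj(cw,[(.5632,.131,.131)])[0];print(q,get_obs()['wrist_force'])
h=cv2.cvtColor(w,cv2.COLOR_BGR2HSV);x,y=q.astype(int);v0=float(np.median(h[y-2:y+3,x-2:x+3,2]))
m=(h[...,0]<22)&(h[...,1]>150)&(h[...,2]>v0-25)
k=min([k for k in cv2.findContours(m.astype(np.uint8),0,2)[0] if cv2.contourArea(k)>60],key=lambda k:np.hypot(*(k[:,0].mean(0)-q)))
r=cv2.minAreaRect(k);print(r,onz(cw,[r[0]],.131));W=onz(cw,cv2.boxPoints(r),.131);print(np.degrees(np.arctan2(*(W[1]-W[0])[1::-1])),np.linalg.norm(W[1]-W[0]))
a=cv2.imread("pics/scene0.png")
f=lambda i:cv2.resize(i[180:300,180:350],(400,282),interpolation=2)
g=cv2.resize(w[max(0,y-50):y+50,x-70:x+71],(400,282),interpolation=2)
z=cv2.resize(s[225:295,180:279],(400,282),interpolation=2)
cv2.imwrite("pics/c6.png",np.vstack([np.hstack([f(a),f(s)]),np.hstack([g,z])]))
E
```

```text
tcp [0.5431 0.0609 0.2494] tip [0.5966 0.048  0.1758] axis dy 0.19533774219015992 F [0.1249 1.3572 0.7411] t 24.1 xz 0.0002555771638098525
[283.8557 122.6262] [ 0.2577 -0.5932 -0.6507]
((284.0, 122.5), (21.0, 20.0), 90.0) [[0.5633 0.1311 0.131 ]]
-13.625634441187973 0.017339908379247527
```

View pics/c6.png

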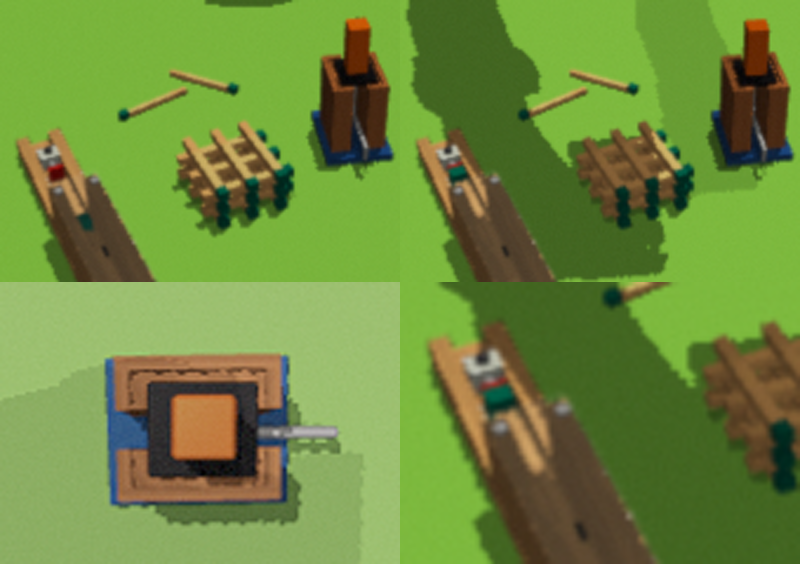

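The pick hangs upright between the lips, centred on (0.563,0.131) with the foot out along the stand's +x. The stick's head lies in the open channel against the red plate. The lattice and loose sticks are where they were. Handing in.

```bash
python3 -c "
from plant import *
print(workorder.finish_job(),get_obs()['time'])"
```

```text
the job is handed in; nothing more can be done
the job is handed in; nothing more can be done
```

The stick's head was dragged about 4 mm into the red stop, held there over a second, and left in the open front channel. The pick is back in its stand. I handed the job in at about 24 s of the 67 s allowed; no verdict is reported.

- **Drag:** Sliding the stick took about 2–3 N. At the stop the pull rose to 6.9 N. That puts the buffer 3.8 mm in by force, or 4.3 mm by hook travel. The two disagree by 0.5 mm, but both are within 2–6 mm.
- **Unhooking:** I eased the hook back until the force fell to zero, then lifted straight up. The hook tip was still within a pixel of its predicted place, so the pick had not slipped in the grip.
- **Pick:** It hangs upright between the lips at (0.563, 0.131), yaw -13.6°. The stand measured (0.563, 0.131), yaw about -13°.
- **Stick:** In the last picture its head lies in the open front channel against the red plate.
- **Other things:** The lattice and both loose sticks look unmoved in the before and after pictures. I did not check the glue bottle and paint jar in the last pictures, but the arm passed well clear of them.

The first two move calls were refused because their rows were incomplete; nothing moved.

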